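# Check a printed thread cap on the go gauge

## Robot

A 7-joint arm with a two-finger parallel gripper is mounted at the origin on the work surface. World frame = base frame: x ahead of the robot, y to its left, z up, the work surface at z = 0. Lengths are in mm, angles in rad, forces in N, time in s.
With the tool pointing down it reaches from about 400 to 875 mm from the base axis. Payload 19.3 kg.
Tool frame: the origin (TCP) lies between the finger pads; the fingertips stand 17 mm ahead of it and the grasp point (between the pads) lies 2 mm behind it (robot.finger_overhang is the distance from the TCP to the fingertips, in mm); z points along the fingers, y is the line along which they close (so a half turn about z gives the same grasp; the last joint's range is limited). The gripper opens to 85 mm and grips with 20 to 120 N. Pads are 22 mm wide; open, the fingers measure 114 mm over their backs; the gripper's body (76 mm by 85 mm) begins 54 mm behind the grasp point. The pads swing forward as they close: fully open they stand 13 mm farther back than shut.
Start: joints at [1.156, 0.521, -0.036, 1.599, 0.021, 1.021, -0.113], TCP at [211.227, -588.216, 248.291] pointing down, gripper open.
Joint ranges: [-2.91, 2.91], [-0.3, 2.13], [-1.5, 1.42], [0.17, 2.43], [-1.26, 4.41], [0.16, 1.93], [-2.52, 2.52]. Speed limits (rad/s): [1.89, 1.89, 2.39, 2.39, 3.01, 3.01, 3.01].

## Interface

Orientations are given as [roll, pitch, yaw] about the fixed x, y, z axes, in that order (R = Rz(yaw) Ry(pitch) Rx(roll)).
In Python, from cell import state, optics, robot gives the robot as it stands.
- The arm moves only by the shell command python3 -m crank 'ROWS' [FORCE]. ROWS is JSON, one flat list of numbers, 7 for each row, row after row: the closure in counts, from 0 (fully open) to 255 (shut), then the shift along the world's x, y, z each as a share of 0.025 m, from -1 to 1, then the turn, a rotation vector about the world's x, y, z each as a share of 0.1 rad, from -1 to 1. In form: [claw, dx, dy, dz, rx, ry, rz, claw, dx, dy, dz, rx, ry, rz, ...]. A call has 1 to 12 rows; each row shifts and turns the commanded pose from where the row before left it; what a row does not reach is not made up. A row lasts 1/10 s, in which the tool goes at most 50 mm and 8.59 degrees, less where a joint would pass 70% of its speed; a pose out of reach is approached as far as the arm can. A call with a number of a shift or a turn outside -1 to 1 is refused whole. A call with a gripper value outside its range is refused whole. The fingers move at their own pace and stop on an object; FORCE is the grip in N (left out, the last holds). Time passes only in rows, so rows that do not move let the fingers close. It gives the time, the measured TCP pose, the force, the opening and the grip force at its end, in the units of the state.
- state(): the state, without advancing time (a new reading comes with each control period).
- optics.snapshot(name): name is "side" or "top"; returns (picture, depth): 480x640x3 uint8, red, green, blue; 480x640 float32, mm along the optical axis (not along the pixel's ray), 0 where there is no reading.
- optics.calibration(name): a dict with "fx", "fy", "cx", "cy" (pixels), "R" (3x3) and "t" (3): a world point X has camera coordinates R X + t. Camera axes: x right, y down, z forward; pixel columns grow to the right and rows downward; lengths in mm; the calibration is good to about 2 mm. A picture is of the moment at which its call begins. calibration takes no time and is no camera call.
- robot.hand_in(): hands the job in; it is judged then, once.
The state is a dict: "time": time; "qpos": joint angles; "qvel": joint speeds; "tau": joint torques, N m; "position": TCP position; "orientation": TCP orientation; "ft_force": force on the tool from outside, world axes, zero at the start; "moment": the same for the moment, N m; "opening": opening from 0.0 (shut) to 1.0 (fully open); "finger_force": force on a finger pad.
Only numpy, scipy, OpenCV 4.12 (cv2) and the standard library are available. Lean on these libraries where they do the work, as an engineer would, in place of code of your own. Each camera call takes 0.05 s, during which the arm holds its last target. There are 200 camera calls.

## Task

Check the orange cap that stands on the blue mat: screw it gently clockwise onto the threaded gauge, without forcing it, as far as it will go. Then unscrew it and stand it upright in the middle of the green tray if it went fully home on the gauge's shoulder, or of the red tray if it stopped short. Leave the other cap on its grey mat and the tools and jar alone.

Things in the scene. Friction and masses are not known exactly. Their poses are not given: they have to be found in the camera images.
- cap_1: orange twelve-sided cap, 42 mm across flats, 36 tall, 60 g or so, closed top, open below. Origin: centre of underside, z up. A flat faces +x and every 30 deg on; a black line on top points to +x. In its 31.6 mm bore three 3 mm lugs, middle 8 mm above the underside, at +x and 120 deg either side. Looks like cap_2; either may stand on the blue mat. One of the two is faulty (bore too shallow), not seen from outside.
- cap_2: orange twelve-sided cap, 42 mm across flats, 36 tall, 60 g or so, closed top, open below. Origin: centre of underside, z up. A flat faces +x and every 30 deg on; a black line on top points to +x. In its 31.6 mm bore three 3 mm lugs, middle 8 mm above the underside, at +x and 120 deg either side. Looks like cap_1; either may stand on the blue mat. One of the two is faulty (bore too shallow), not seen from outside.
- gauge: threaded gauge, fixed: 80 x 80 x 14 mm aluminium base, dark 38 mm column to a flat shoulder 42 mm above the table, then a 21 mm spigot 25.5 mm tall, its last 3.5 mm tapered to 15.6 mm, with brass thread ridges 29 mm across from 2 to 18 mm above the shoulder and a plain nose above. Origin: centre of its underside, z up. A red line on the base lies towards its +x.
- seat (a point): centre of the gauge's shoulder, 42 mm above the table, on the thread's axis; axes as the gauge's. A cap fully home has its origin here. The faulty cap stops dead with its origin 3.5 mm above this, the spigot's end against the bottom of its bore. Both come off only by turning back. Never force them: over 0.2 Nm of tightening, or 30 N of contact in all, spoils the thread.
- nose (a point): centre of the spigot's end, 67.5 mm above the table. Right-hand thread (clockwise goes down), 3 starts, 22.2 mm per turn, 1 mm end play; its starts lie up to 29 deg off where the red line says. With the cap's black line 32 deg anticlockwise of the red line (or 120 deg on) a cap set straight down stops 5 to 11 mm above the shoulder; then 95 to 170 deg clockwise to home, 35 to 115 to the faulty stop.
- test_mat: blue mat 80 x 80 x 4 mm, fixed, under the cap to be checked. Origin: centre of its underside.
- queue_mat: grey mat 80 x 80 x 4 mm, fixed, under the other cap, which waits. Origin: centre of its underside.
- pass_tray: green tray for good caps, 140 x 140 mm, walls 18 mm high and 4 mm thick, fixed; its floor is 4 mm thick. Origin: centre of its underside.
- reject_tray: red tray for caps that stop short, 140 x 140 mm, walls 18 mm high and 4 mm thick, fixed; its floor is 4 mm thick. Origin: centre of its underside.
- screwdriver: screwdriver with a red handle lying on the table, a bystander. Origin: middle of its underside.
- jar: small glass jar with a black lid, 50 mm wide, 60 mm tall, a bystander. Origin: centre of its underside.
- scraper: print scraper with a black handle lying on the table, a bystander. Origin: middle of its underside.

How it is judged:
By the outcome, as a careful person would: the job done as asked, in the order asked, and still so for the second after the job is handed in, with the robot touching nothing.
It also fails if it takes over 67 s, if anything falls off the work surface, if the arm or the gripper's body presses on something with over 40 N, if the wrist force passes 120 N, or if a joint passes its speed limit or range.

## Working session

There is one attempt and no reset: what is moved stays moved. The work goes in short steps, Python scripts to look and compute and a shell command to move; the robot and the scene stay as the last step left them, time stands still between calls to the robot, and variables do not carry over. Pictures are saved under pics/ and viewed, at most 10 in all, crops included, and the job is handed in when it is done.

```bash
ls; mkdir -p pics; python3 - <<'E'
from cell import state, optics, robot
import cv2,numpy as np
s=state();print(s)
for n in("top","side"):
    p,d=optics.snapshot(n);cv2.imwrite(f"pics/{n}0.png",p[:,:,::-1]);np.savez(f"{n}0.npz",p=p,d=d)
    print(n,optics.calibration(n))
E
```

```text
pics
{'time': 0.0, 'qpos': array([ 1.1558303 ,  0.52201976, -0.03635048,  1.59999639,  0.02118509,
        1.02114061, -0.11282367]), 'qvel': array([ 0.00071846,  0.00032826, -0.00069685,  0.0001688 , -0.00142926,
       -0.00078278,  0.00075256]), 'tau': array([-9.26288594e-04, -9.27100253e+01,  1.97989918e+00, -3.69930553e+01,
        1.80180359e-02,  8.09068879e-03,  2.22824161e-05]), 'position': array([ 211.10557856, -587.91848024,  247.72604855]), 'orientation': array([-3.14041446e+00,  6.17299667e-05,  3.44744440e-01]), 'ft_force': array([-0.11164535,  0.67435413,  0.03500898]), 'moment': array([0.0186135 , 0.03340974, 0.03795987]), 'finger_force': 0.0, 'opening': 0.9999170114934585}
top {'fx': 610.0741515907846, 'fy': 610.0741515907846, 'cx': 325.3247547404717, 'cy': 247.5745011001859, 'R': array([[-1.37600541e-01, -9.90487314e-01,  9.85926444e-04],
       [-9.62651562e-01,  1.33499084e-01, -2.35541853e-01],
       [ 2.33169597e-01, -3.33597900e-02, -9.71863706e-01]]), 't': array([ 71.17533678, 612.12856801, 876.21136254])}
side {'fx': 470.88812769789206, 'fy': 470.88812769789206, 'cx': 322.7606877664676, 'cy': 240.75843696344933, 'R': array([[-7.93907351e-01, -6.08038748e-01,  6.74355678e-06],
       [-4.63065859e-01,  6.04611171e-01, -6.48085906e-01],
       [ 3.94057266e-01, -5.14523288e-01, -7.61567238e-01]]), 't': array([489.61680652, 331.75024389, 782.20636096])}
```

View pics/top0.png

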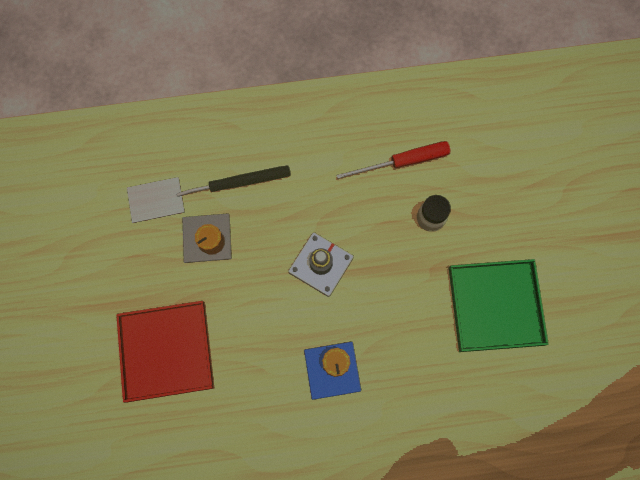

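View pics/side0.png

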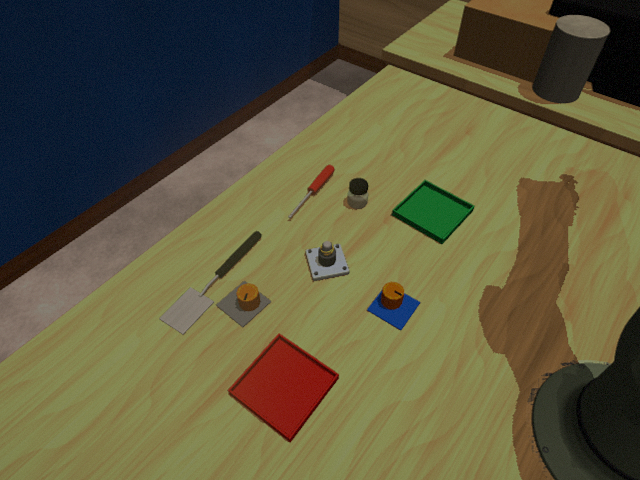

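The top view shows the cap to test at (336,361) with its line pointing down the picture. The gauge is at (320,262) with its red line at (331,247), the green tray at (498,305) and the red tray at (165,351). The other cap is at (208,238).

```bash
cat > h.py <<'E'
import numpy as np,cv2
from cell import state,optics,robot
def pix2w(n,u,v,z):
    c=optics.calibration(n);R=np.array(c["R"]);t=np.array(c["t"])
    d=R.T@np.array([(u-c["cx"])/c["fx"],(v-c["cy"])/c["fy"],1.]);o=-R.T@t
    return o+d*(z-o[2])/d[2]
def deproj(n,u,v,depth):
    c=optics.calibration(n);R=np.array(c["R"]);t=np.array(c["t"])
    X=np.stack([(u-c["cx"])/c["fx"]*depth,(v-c["cy"])/c["fy"]*depth,depth],-1)
    return (X-t)@R
def blob(m,box):
    u0,v0,u1,v1=box;k=np.zeros_like(m);k[v0:v1,u0:u1]=m[v0:v1,u0:u1]
    n,l,s,c=cv2.connectedComponentsWithStats(k.astype(np.uint8))
    i=1+np.argmax(s[1:,4]);return l==i
def cloud(n,mask,d):
    v,u=np.nonzero(mask&(d>0));return deproj(n,u.astype(float),v.astype(float),d[v,u])
E
python3 - <<'E'
from h import *
np.set_printoptions(precision=1,suppress=True)
Z={n:np.load(n+"0.npz") for n in("top","side")}
B={"top":dict(cap=(300,335,375,395),q=(185,215,230,260),gr=(440,250,560,360),rd=(105,295,220,410),bl=(295,330,370,405),ga=(280,225,365,305)),
"side":dict(cap=(370,270,415,315),q=(230,275,265,315),gr=(380,170,485,250),rd=(220,330,345,445),bl=(360,275,425,335),ga=(295,230,360,290))}
for n in Z:
    p=Z[n]["p"];d=Z[n]["d"];h=cv2.cvtColor(p,cv2.COLOR_RGB2HSV);H,S,V=[h[...,i].astype(int) for i in range(3)]
    M=dict(cap=(H>8)&(H<22)&(S>170)&(V>90),gr=(H>50)&(H<75)&(S>150),rd=((H<8)|(H>172))&(S>150),bl=(H>100)&(H<125)&(S>130));M["q"]=M["cap"]
    for k in("cap","q"):
        m=blob(M[k],B[n][k]);P=cloud(n,m,d);
        print(n,k,m.sum(),"zpct",np.percentile(P[:,2],[5,50,95]));
        u0,v0,u1,v1=B[n][k];A=cloud(n,np.pad(np.ones((v1-v0,u1-u0),bool),((v0,480-v1),(u0,640-u1))),d)
        T=A[(A[:,2]>34)&(A[:,2]<48)]
        print("  depth top: centre",(T.max(0)+T.min(0))/2,"mean",T.mean(0),"ext",np.ptp(T,0))
    for k,z in(("gr",18),("rd",18),("bl",4)):
        m=blob(M[k],B[n][k]);c=cv2.findContours(m.astype(np.uint8),0,2)[0];c=max(c,key=cv2.contourArea)
        if k=="bl":
            ps=np.array([pix2w(n,*q[0],4)[:2] for q in c.astype(float)])
        else: ps=np.array([pix2w(n,*q[0],18)[:2] for q in c.astype(float)])
        print(n,k,cv2.minAreaRect(ps.astype(np.float32)))
    u0,v0,u1,v1=B[n]["ga"];A=cloud(n,np.pad(np.ones((v1-v0,u1-u0),bool),((v0,480-v1),(u0,640-u1))),d)
    T=A[(A[:,2]>61)&(A[:,2]<75)];print("nose",len(T),T.mean(0),(T.max(0)+T.min(0))/2,np.ptp(T,0),"maxz",A[:,2].max())
    T=A[(A[:,2]>9)&(A[:,2]<19)];print("base",cv2.minAreaRect(T[:,:2].astype(np.float32)))
    m=M["rd"].copy();m[:v0]=0;m[v1:]=0;m[:,:u0]=0;m[:,u1:]=0;v,u=np.nonzero(m)
    L=np.array([pix2w(n,a,b,14) for a,b in zip(u,v)]);print("redline",len(L),L.mean(0) if len(L) else 0, cv2.fitLine(L[:,:2].astype(np.float32),2,0,.01,.01).T if len(L)>3 else 0)
    # black line on cap
    for k,z in(("cap",40),("q",40)):
        u0,v0,u1,v1=B[n][k]
        T=np.zeros((480,640),bool);T[v0:v1,u0:u1]=V[v0:v1,u0:u1]<75
        v,u=np.nonzero(T);W=np.array([pix2w(n,a,b,z) for a,b in zip(u,v)]);print(" black",k,len(W),W.mean(0) if len(W) else 0,cv2.fitLine(W[:,:2].astype(np.float32),2,0,.01,.01).T if len(W)>3 else 0)
for n,k,s in(("top","cap",0),("top","ga",0),("side","cap",1)):
    u0,v0,u1,v1=B[n][k];cv2.imwrite(f"pics/c_{n}_{k}.png",0) if 0 else None
tiles=[cv2.resize(Z[n]["p"][v0:v1,u0:u1,::-1],(390,390),interpolation=cv2.INTER_CUBIC) for n,(u0,v0,u1,v1) in(("top",(307,332,367,392)),("top",(290,230,350,290)))]
cv2.imwrite("pics/crop1.png",np.hstack(tiles))
E
```

```text
top cap 447 zpct [37.  39.9 42.4]
  depth top: centre [443.   -6.2  39.6] mean [442.8  -6.3  39.8] ext [41.8 42.   9.5]
top q 461 zpct [37.1 39.6 42.3]
  depth top: centre [668.7 171.   39.3] mean [667.9 171.   39.5] ext [43.5 42.8 10.4]
top gr ((497.5677185058594, -286.87945556640625), (119.62864685058594, 137.96380615234375), 85.98091888427734)
top rd ((498.83660888671875, 261.5844421386719), (139.6072235107422, 139.4252471923828), 1.0414491891860962)
top bl ((432.1677551269531, 1.3146591186523438), (78.038330078125, 77.66294860839844), 1.616936445236206)
nose 138 [604.8  -4.4  66.2] [605.4  -4.1  66. ] [21.2 21.   9.7] maxz 70.872726280915
base ((605.260986328125, -4.595466613769531), (80.13710021972656, 80.329345703125), 50.64484405517578)
redline 18 [630.  -24.5  14. ] [[  0.8  -0.6 630.  -24.5]]
 black cap 30 [431.8   1.1  40. ] [[  0.4  -0.9 431.8   1.1]]
 black q 132 [651.3 163.4  40. ] [[  0.1  -1.  651.3 163.4]]
side cap 277 zpct [37.9 39.7 42.1]
  depth top: centre [445.3  -3.5  38.9] mean [445.   -2.1  39.6] ext [42.3 44.2  9.6]
side q 280 zpct [37.7 39.9 42.2]
  depth top: centre [670.8 174.7  38.9] mean [670.3 175.4  39.7] ext [44.  42.7  9.8]
side gr ((498.02227783203125, -268.34271240234375), (151.18701171875, 141.5972900390625), 86.64668273925781)
side rd ((498.93701171875, 266.77374267578125), (142.6394500732422, 142.105224609375), 0.9788340926170349)
side bl ((434.4114074707031, 4.544120788574219), (77.99346923828125, 78.17536163330078), 1.4696848392486572)
nose 71 [607.    0.5  65.7] [607.5  -0.2  66. ] [20.2 20.9  9.8] maxz 70.88266056605165
base ((607.7763671875, -1.3117637634277344), (80.49291229248047, 83.3125), 50.40271759033203)
redline 0 0 0
 black cap 254 [436.   23.6  40. ] [[  0.8   0.6 436.   23.6]]
 black q 177 [652.4 196.1  40. ] [[  0.7   0.7 652.4 196.1]]
```

View pics/crop1.png

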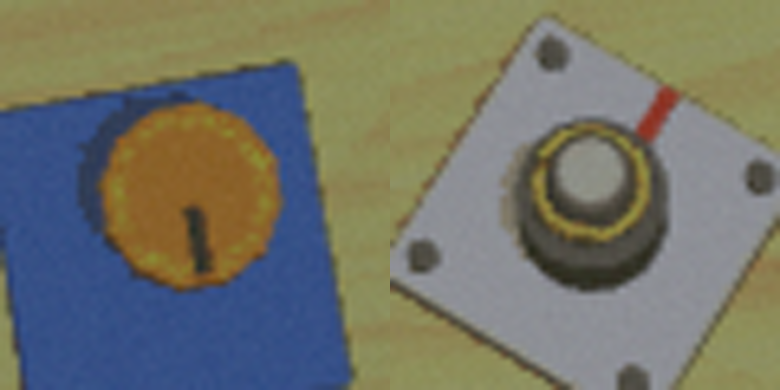

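The crop shows the nose centre at top pixel (320.8,255.4) and the red line from (328.8,250.8) to (332.8,244.3). The cap's black line runs from (336.2,364) to (338.2,373.5).

```bash
python3 - <<'E'
from h import *
f=lambda a,b,z:print(np.degrees(np.arctan2(*(lambda d:(d[1],d[0]))(pix2w("top",*b,z)-pix2w("top",*a,z)))).round(1))
print("nose",pix2w("top",320.8,255.4,67.5))
f((328.8,250.8),(332.8,244.3),14);f((336.2,364),(338.2,373.5),40);f((336.1,361.8),(338.2,373.5),40)
p=np.load("top0.npz")["p"];h=cv2.cvtColor(p,cv2.COLOR_RGB2HSV)
m=(h[...,2]<80)|(h[...,1]<120);k=np.zeros_like(m);k[355:380,328:346]=m[355:380,328:346]
v,u=np.nonzero(k);W=np.array([pix2w("top",a,b,40) for a,b in zip(u,v)]);print(len(W),W.mean(0),np.c_[u,v].min(0),np.c_[u,v].max(0))
r=pix2w("top",330.8,247.5,14)-np.array([605.1,-4.5,14]);print(np.degrees(np.arctan2(r[1],r[0])))
print("cap line from ctr",[np.degrees(np.arctan2(W[:,1].mean()+6.3,W[:,0].mean()-442.9))])
E
python3 -m crank '[60,0.6,1,-0.2,0,0,0, 60,0.6,1,-0.2,0,0,0, 60,0.5,1,-0.2,0,0,0, 60,0.5,1,-0.2,0,0,0, 60,0.5,1,-0.2,0,0,0, 60,0.4,1,-0.2,0,0,0, 60,0.4,1,-0.2,0,0,0, 60,0.4,1,-0.2,0,0,0, 60,0.4,1,-0.2,0,0,0, 60,0.4,1,-0.2,0,0,0, 60,0.4,1,-0.2,0,0,0, 60,0.4,1,-0.2,0,0,0]' 20
```

```text
nose [605.9645425   -5.12665467  67.5       ]
-38.9
-176.1
-177.8
35 [428.33288927  -5.49677037  40.        ] [328 364] [345 376]
-39.996266104501174
cap line from ctr [np.float64(176.84391011313411)]
time: 1.3
position: [348.9, -287.1, 188.0]
orientation: [-3.141, 0.0, 0.345]
ft_force: [0.4, -0.7, -0.1]
opening: 0.76
finger_force: 0.0
```

```bash
python3 -m crank '[60,0.4,1,-0.2,0,0,-1, 60,0.4,1,-0.2,0,0,-1, 60,0.4,1,-0.2,0,0,-0.9, 60,0.4,1,-0.2,0,0,0, 60,0.35,1,-0.2,0,0,0, 60,0.35,1,-0.2,0,0,0, 60,0.3,1,-0.2,0,0,0, 60,0.3,1,-0.2,0,0,0, 60,0.3,1,-0.2,0,0,0, 60,0.3,1,-0.2,0,0,0, 60,0.3,1,-0.2,0,0,0, 60,0,0.2,0,0,0,0]'; python3 - <<'E'
from h import *
s=state();print(s["qpos"].round(2),s["position"],np.degrees(s["orientation"][2]))
E
```

```text
time: 2.5
position: [444.1, -5.5, 132.7]
orientation: [-3.141, 0.0, 0.058]
ft_force: [0.0, -1.0, 0.5]
opening: 0.761
finger_force: 0.0
[-0.04  0.43 -0.11  2.16  0.08  0.56 -1.71] [444.14183262  -5.53747204 132.68286941] 3.325434366719642
```

```bash
python3 -m crank '[60,0,0,0,0,0,1, 60,0,0,0,0,0,1, 60,0,0,0,0,0,1, 60,0,0,0,0,0,1, 60,0,0,0,0,0,1, 60,0,0,0,0,0,1, 60,0,0,0,0,0,1, 60,0,0,0,0,0,1, 60,0,0,0,0,0,1, 60,0,0,0,0,0,1, 60,0,0,0,0,0,1, 60,0,0,0,0,0,1]'; python3 -m crank '[60,0,0,-0.2,0,0,1, 60,0,0,-0.2,0,0,1, 60,0,0,-0.2,0,0,1, 60,0,0,-0.2,0,0,1, 60,0,0,-0.2,0,0,1, 60,0,0,-0.2,0,0,1, 60,0,0,-0.2,0,0,1, 60,0,0,-0.2,0,0,1, 60,0,0,-0.2,0,0,0.9, 60,0,0,0,0,0,0, 60,0,0,0,0,0,0]'; python3 - <<'E'
from h import *
s=state();print(s["qpos"].round(2),s["position"],np.degrees(s["orientation"][2]))
p,d=optics.snapshot("side");q,_=optics.snapshot("top")
cv2.imwrite("pics/a.png",np.hstack([cv2.resize(p[220:340,320:440,::-1],(390,390)),cv2.resize(q[290:410,270:390,::-1],(390,390))]))
E
```

```text
time: 3.7
position: [443.5, -8.8, 133.3]
orientation: [-3.141, 0.0, 1.258]
ft_force: [-0.8, -0.4, -0.0]
opening: 0.759
finger_force: 0.0
time: 4.8
position: [443.6, -8.6, 88.3]
orientation: [-3.141, -0.0, 2.142]
ft_force: [0.0, 0.1, -0.8]
opening: 0.764
finger_force: 0.0
[ 0.34  0.57 -0.59  2.17  0.59  0.57 -0.12] [443.60123597  -8.55918588  88.34556139] 122.70162791226672
```

View pics/a.png

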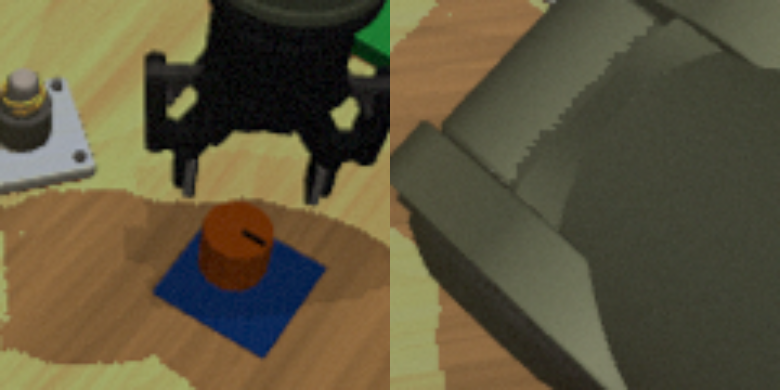

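The side view shows the open fingers above the cap on either side. The TCP is about 4 mm short in y, so I'll correct that and descend.

```bash
python3 -m crank '[60,0.02,0.16,-0.4,0,0,0, 60,0,0,-0.5,0,0,0, 60,0,0,-0.5,0,0,0, 60,0,0,-0.5,0,0,0, 60,0,0,-0.4,0,0,0, 60,0,0,-0.15,0,0,0, 60,0,0,0,0,0,0, 60,0,0,0,0,0,0]'; python3 -m crank '[255,0,0,0,0,0,0, 255,0,0,0,0,0,0, 255,0,0,0,0,0,0, 255,0,0,0,0,0,0, 255,0,0,0,0,0,0, 255,0,0,0,0,0,0, 255,0,0,0,0,0,0, 255,0,0,0,0,0,0]' 20;python3 -c "
from h import *
s=state();print(s['position'],np.degrees(s['orientation']),s['ft_force'],s['moment'],s['finger_force'])"
```

```text
time: 5.7
position: [444.4, -4.2, 27.2]
orientation: [3.141, 0.0, 2.145]
ft_force: [-0.2, -0.3, -0.7]
opening: 0.763
finger_force: 0.0
time: 6.5
position: [444.5, -4.4, 27.5]
orientation: [3.141, 0.001, 2.144]
ft_force: [-1.0, -0.3, 6.9]
opening: 0.489
finger_force: 19.6
[444.4644658   -4.36012246  27.5389195 ] [1.79967987e+02 3.40790335e-02 1.22860748e+02] [-0.99209112 -0.3487107   6.89958616] [-0.04445074  0.31725561 -0.10100717] 19.617631249129772
```

```bash
python3 -m crank '[255,0,0,0.3,0,0,0, 255,0,0,0.6,0,0,0, 255,0,0,0.8,0,0,0, 255,0,0,0.8,0,0,0, 255,0.2,0,0.7,0,0,0, 255,0.6,0,0,0,0,0.7, 255,0.7,0,0,0,0,0.8, 255,0.7,0,0,0,0,0.8, 255,0.7,0,0,0,0,0.8, 255,0.7,0,0,0,0,0.8, 255,0.7,0,0,0,0,0.8, 255,0.7,0,0,0,0,0.8]'; python3 -m crank '[255,0.7,0,0,0,0,0.8, 255,0.6,0.04,0,0,0,0.8, 255,0.5,0.04,0,0,0,0.8, 255,0.3,0,0,0,0,0.5, 255,0,0,0,0,0,0, 255,0,0,0,0,0,0, 255,0,0,0,0,0,0]';python3 - <<'E'
from h import *
s=state();print(s['position'],np.degrees(s['orientation']),s['ft_force'],s['moment'],s['finger_force'],s["qpos"].round(2))
E
```

```text
time: 7.7
position: [569.8, -4.5, 107.8]
orientation: [3.142, 0.0, 2.698]
ft_force: [-0.4, 0.6, 0.2]
opening: 0.492
finger_force: 21.0
time: 8.4
position: [621.3, -2.4, 107.3]
orientation: [-3.141, -0.0, 2.984]
ft_force: [-0.4, -0.7, -1.2]
opening: 0.495
finger_force: 20.9
[621.27313733  -2.35045114 107.3333178 ] [-1.79984986e+02 -4.41592042e-03  1.70946455e+02] [-0.44453969 -0.6875413  -1.20990005] [-0.01918816 -0.01349097  0.04226405] 20.942566953599453 [ 0.42  0.82 -0.8   1.69  0.7   0.95  0.76]
```

```bash
python3 -m crank '[255,-0.3,0,0,0,0,0.15, 255,-0.29,0,0,0,0,0.12, 255,0,0,0,0,0,0, 255,0,0,0,0,0,0]';python3 - <<'E'
from h import *
s=state();print(s['position'],np.degrees(s['orientation']))
np.set_printoptions(precision=1,suppress=True)
for n in("top","side"):
    p,d=optics.snapshot(n);np.savez(n+"1.npz",p=p,d=d)
p=np.load("side1.npz")["p"];q=np.load("top1.npz")["p"]
cv2.imwrite("pics/b.png",np.hstack([cv2.resize(p[200:290,285:375,::-1],(390,390),interpolation=cv2.INTER_CUBIC),cv2.resize(q[200:320,260:380,::-1],(390,390))]))
E
```

```text
time: 8.8
position: [606.8, -2.4, 107.2]
orientation: [-3.141, 0.0, 3.012]
ft_force: [0.4, -0.6, -0.8]
opening: 0.489
finger_force: 20.9
[606.82840823  -2.35076785 107.20815538] [-1.79988952e+02  9.50333971e-03  1.72552335e+02]
```

View pics/b.png

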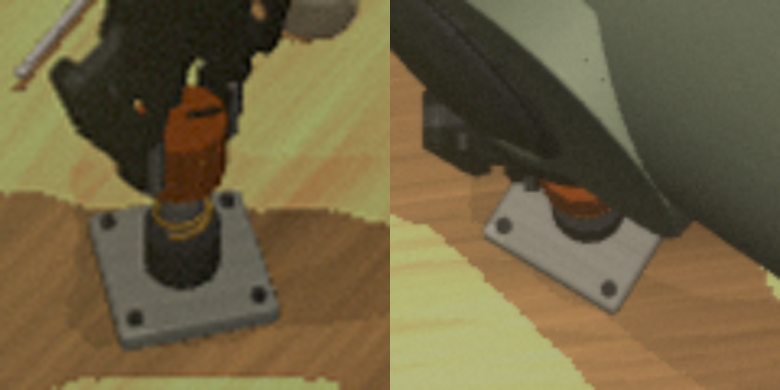

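```bash
python3 - <<'E'
from h import *
np.set_printoptions(precision=1,suppress=True)
from scipy.optimize import least_squares
for n,b in(("side",(310,212,345,255)),("top",(280,240,345,275))):
    Z=np.load(n+"1.npz");p,d=Z["p"],Z["d"];h=cv2.cvtColor(p,cv2.COLOR_RGB2HSV)
    H,S,V=[h[...,i].astype(int) for i in range(3)]
    P=cloud(n,blob((H>4)&(H<22)&(S>150)&(V>60),b),d);print(n,len(P),P.min(0),P.max(0))
    F=P[(P[:,2]>86)&(P[:,2]<114)];c=F.mean(0)
    for r in(21.3,):
        k=least_squares(lambda x:np.hypot(F[:,0]-x[0],F[:,1]-x[1])-r,[606,-2],loss="soft_l1");print("axis",len(F),k.x,np.std(k.fun),"F ext",F.min(0),F.max(0))
    # column radius 19 z 20..40
    m=np.zeros(d.shape,bool);m[215:290,285:375]=1
    A=cloud(n,m,d);G=A[(A[:,2]>19)&(A[:,2]<39)];
    k=least_squares(lambda x:np.hypot(G[:,0]-x[0],G[:,1]-x[1])-19,[606,-2],loss="soft_l1");print("column",len(G),k.x,np.std(k.fun))
E
```

```text
side 350 [587.2 -45.6  13. ] [623.1  20.8 123. ]
axis 121 [609.7  -0.9] 1.0849150898445294 F ext [587.2 -21.4  86.6] [603.8  19.8 114. ]
column 106 [608.7  -2.4] 2.6752638076769584
top 136 [569.5 -12.3  82.7] [603.2  17.9 222.4]
axis 69 [606.7  -3.2] 0.4632346050755772 F ext [584.1 -10.7  86.1] [603.2  17.9 113.8]
column 56 [605.8  -4.6] 3.9507654147076434
```

```bash
python3 -m crank '[255,-0.03,0,-0.2,0,0,0, 255,0,0,-0.3,0,0,0, 255,0,0,-0.2,0,0,0, 255,0,0,-0.1,0,0,0, 255,0,0,-0.05,0,0,0, 255,0,0,0,0,0,0]'; python3 -m crank '[255,0,0,-0.06,0,0,0, 255,0,0,-0.04,0,0,0,255,0,0,-0.04,0,0,0, 255,0,0,0,0,0,0]'; python3 -c "
from h import *
s=state();print(s['position'],np.degrees(s['orientation']),s['ft_force'],s['moment'])"
```

```text
time: 9.5
position: [606.2, -2.2, 85.6]
orientation: [3.142, -0.0, 3.012]
ft_force: [-0.4, 0.2, -0.4]
opening: 0.49
finger_force: 20.9
time: 9.9
position: [606.2, -2.2, 82.2]
orientation: [-3.142, -0.0, 3.012]
ft_force: [0.1, -0.2, -1.5]
opening: 0.489
finger_force: 20.9
[606.19510642  -2.24928698  82.21729321] [-1.79997189e+02 -3.05938035e-03  1.72560582e+02] [ 0.05329134 -0.20383444 -1.51351123] [-0.01976429  0.01018963  0.01533405]
```

```bash
python3 -m crank '[255,0,0,-0.04,0,0,0, 255,0,0,-0.04,0,0,0,255,0,0,-0.04,0,0,0, 255,0,0,-0.04,0,0,0,255,0,0,0,0,0,0]'; for i in 1; do python3 -m crank '[255,0,0,-0.012,0,0,0, 255,0,0,-0.012,0,0,0, 255,0,0,0,0,0,0]'; done; python3 -m crank '[255,0,0,-0.012,0,0,0, 255,0,0,-0.012,0,0,0, 255,0,0,0,0,0,0]'
```

```text
time: 10.4
position: [606.1, -2.3, 78.1]
orientation: [-3.141, -0.0, 3.012]
ft_force: [0.1, -0.8, -1.5]
opening: 0.491
finger_force: 20.9
time: 10.7
position: [606.2, -2.2, 77.7]
orientation: [-3.142, -0.0, 3.012]
ft_force: [-0.2, -0.6, -0.4]
opening: 0.488
finger_force: 21.0
time: 11.0
position: [606.2, -2.2, 77.1]
orientation: [-3.142, -0.0, 3.012]
ft_force: [-1.1, -0.2, -0.6]
opening: 0.488
finger_force: 21.0
```

```bash
python3 -m crank '[255,0,0,-0.012,0,0,0, 255,0,0,-0.012,0,0,0, 255,0,0,-0.012,0,0,0, 255,0,0,0,0,0,0]';python3 -m crank '[255,0,0,-0.012,0,0,0, 255,0,0,-0.012,0,0,0, 255,0,0,0,0,0,0]'
```

```text
time: 11.4
position: [606.2, -2.2, 76.1]
orientation: [-3.142, -0.0, 3.012]
ft_force: [-0.9, -1.0, -0.0]
opening: 0.487
finger_force: 21.0
time: 11.7
position: [606.2, -2.2, 75.5]
orientation: [3.142, -0.0, 3.012]
ft_force: [-1.1, 0.1, -1.4]
opening: 0.487
finger_force: 21.0
```

```bash
python3 -m crank '[255,0,0,-0.012,0,0,0, 255,0,0,-0.012,0,0,0, 255,0,0,0,0,0,0]'
```

```text
time: 12.0
position: [606.2, -2.2, 75.0]
orientation: [-3.142, 0.0, 3.012]
ft_force: [0.2, -0.3, -0.3]
opening: 0.492
finger_force: 21.0
```

```bash
python3 -m crank '[255,0,0,-0.012,0,0,0, 255,0,0,-0.012,0,0,0, 255,0,0,0,0,0,0]'
```

```text
time: 12.3
position: [606.2, -2.2, 74.3]
orientation: [-3.142, -0.0, 3.012]
ft_force: [0.3, -1.2, 0.8]
opening: 0.488
finger_force: 21.0
```

```bash
python3 -m crank '[255,0,0,-0.012,0,0,0, 255,0,0,-0.012,0,0,0, 255,0,0,0,0,0,0]'
```

```text
time: 12.6
position: [606.2, -2.2, 73.8]
orientation: [-3.142, -0.0, 3.012]
ft_force: [-0.2, -0.8, -0.2]
opening: 0.491
finger_force: 21.0
```

```bash
python3 -m crank '[255,0,0,-0.012,0,0,0, 255,0,0,-0.012,0,0,0, 255,0,0,0,0,0,0]'
```

```text
time: 12.9
position: [606.2, -2.2, 73.2]
orientation: [-3.142, 0.0, 3.012]
ft_force: [-1.0, -0.8, 1.2]
opening: 0.488
finger_force: 21.1
```

```bash
python3 -m crank '[255,0,0,-0.012,0,0,0, 255,0,0,-0.012,0,0,0, 255,0,0,0,0,0,0]'
```

```text
time: 13.2
position: [606.3, -2.2, 72.8]
orientation: [-3.142, 0.0, 3.012]
ft_force: [-3.0, -1.2, 5.3]
opening: 0.488
finger_force: 21.5
```

```bash
python3 -m crank '[255,0,0,0,0,0,-0.5, 255,0,0,-0.004,0,0,-0.5, 255,0,0,-0.007,0,0,-0.5, 255,0,0,0,0,0,0]';python3 -c "
from h import *
s=state();print(s['position'],np.degrees(s['orientation']),s['ft_force'],s['moment'])"
```

```text
time: 13.6
position: [606.5, -2.3, 72.4]
orientation: [-3.141, 0.001, 2.861]
ft_force: [0.1, -2.0, 1.6]
opening: 0.489
finger_force: 21.1
[606.45239936  -2.27632876  72.43668246] [-1.79992265e+02  3.19515867e-02  1.63914051e+02] [ 0.05169963 -1.9856452   1.64924932] [-0.32267703 -0.17092034  0.03327841]
```

```bash
python3 -m crank '[255,0,0,-0.014,0,0,-1, 255,0,0,-0.014,0,0,-1, 255,0,0,0,0,0,0]';python3 -c "
from h import *
s=state();print(s['position'],np.degrees(s['orientation']),s['ft_force'],s['moment'])"
```

```text
time: 13.9
position: [606.3, -2.2, 71.7]
orientation: [-3.141, 0.0, 2.661]
ft_force: [0.3, -1.3, 0.8]
opening: 0.488
finger_force: 21.1
[606.30265692  -2.19066003  71.71162028] [-1.79986183e+02  1.98842787e-02  1.52491406e+02] [ 0.26730989 -1.27973214  0.75301038] [-3.56168697e-01 -5.40989666e-02 -3.74397016e-05]
```

```bash
python3 -m crank '[255,0,0,-0.014,0,0,-1, 255,0,0,-0.014,0,0,-1, 255,0,0,-0.014,0,0,-1, 255,0,0,0,0,0,0]';python3 -c "
from h import *
s=state();print(s['position'],np.degrees(s['orientation']),s['ft_force'],s['moment'])"
```

```text
time: 14.3
position: [606.2, -2.0, 70.6]
orientation: [-3.141, 0.0, 2.364]
ft_force: [-1.0, 0.2, 2.8]
opening: 0.49
finger_force: 21.2
[606.20403383  -1.97052328  70.63624082] [-1.79992244e+02  4.85805381e-03  1.35444174e+02] [-1.0025843   0.24465471  2.82277719] [ 0.00401355  0.09266683 -0.00435939]
```

```bash
python3 -m crank '[255,0,0,-0.009,0,0,-0.6, 255,0,0,-0.009,0,0,-0.6, 255,0,0,0,0,0,0]';python3 -c "
from h import *
s=state();print(s['position'],np.degrees(s['orientation']),s['ft_force'],s['moment'])"
```

```text
time: 14.6
position: [606.2, -2.1, 70.2]
orientation: [-3.142, 0.0, 2.246]
ft_force: [0.3, -0.1, 2.1]
opening: 0.49
finger_force: 21.2
[606.23034001  -2.14359852  70.1668832 ] [-1.79994937e+02  4.16820550e-03  1.28678893e+02] [ 0.26251245 -0.12111762  2.06384892] [-0.07303668 -0.00039467  0.00045459]
```

```bash
python3 -m crank '[255,0,0,-0.004,0,0,-0.3, 255,0,0,-0.004,0,0,-0.3,255,0,0,-0.004,0,0,-0.3, 255,0,0,0,0,0,0]';python3 -c "
from h import *
s=state();print(s['position'],np.degrees(s['orientation']),s['ft_force'],s['moment'])"
```

```text
time: 15.0
position: [606.1, -2.2, 69.8]
orientation: [-3.141, 0.0, 2.151]
ft_force: [0.7, 0.6, 1.9]
opening: 0.489
finger_force: 21.2
[606.14091799  -2.21734723  69.75081755] [-1.79983738e+02  1.47605827e-03  1.23248550e+02] [0.67487036 0.59775479 1.86383146] [ 0.05234963 -0.14020443 -0.02562832]
```

```bash
python3 -m crank '[255,0,0,-0.004,0,0,-0.3, 255,0,0,-0.004,0,0,-0.3, 255,0,0,0,0,0,0]';python3 -c "
from h import *
s=state();print(s['position'],np.degrees(s['orientation']),s['ft_force'],s['moment'])"
```

```text
time: 15.3
position: [606.2, -2.2, 69.6]
orientation: [-3.141, 0.0, 2.09]
ft_force: [0.9, 0.6, 1.2]
opening: 0.491
finger_force: 21.1
[606.15811769  -2.22595689  69.58824176] [-1.79986885e+02  5.63696987e-03  1.19765142e+02] [0.90523523 0.58136058 1.17906333] [ 0.00073716 -0.14827801 -0.01208711]
```

```bash
python3 -m crank '[255,0,0,-0.003,0,0,-0.2, 255,0,0,-0.003,0,0,-0.2, 255,0,0,0,0,0,0]';python3 -c "
from h import *
s=state();print(s['position'],np.degrees(s['orientation']),s['ft_force'],s['moment'])"
```

```text
time: 15.6
position: [606.2, -2.2, 69.5]
orientation: [-3.141, 0.0, 2.051]
ft_force: [1.0, -0.3, 1.8]
opening: 0.49
finger_force: 21.1
[606.18735553  -2.18389255  69.45815462] [-1.79994017e+02  9.79436925e-04  1.17496237e+02] [ 1.02626607 -0.25116643  1.8058386 ] [ 0.11847639 -0.13641872  0.00752524]
```

```bash
python3 -m crank '[255,0,0,-0.003,0,0,-0.2, 255,0,0,-0.003,0,0,-0.2, 255,0,0,0,0,0,0]';python3 -c "
from h import *
s=state();print(s['position'],np.degrees(s['orientation']),s['ft_force'],s['moment'])"
```

```text
time: 15.9
position: [606.2, -2.2, 69.3]
orientation: [-3.142, 0.0, 2.011]
ft_force: [0.2, 1.0, 2.1]
opening: 0.49
finger_force: 21.1
[606.23586727  -2.20377359  69.33562663] [-1.79998634e+02  5.30502833e-03  1.15202158e+02] [0.18249855 0.95401529 2.12264625] [ 0.09408353 -0.18894156 -0.04549946]
```

```bash
python3 -m crank '[255,0,0,-0.003,0,0,-0.2, 255,0,0,-0.003,0,0,-0.2, 255,0,0,0,0,0,0]';python3 -c "
from h import *
s=state();print(s['position'],np.degrees(s['orientation']),s['ft_force'],s['moment'])"
```

```text
time: 16.2
position: [606.3, -2.2, 69.2]
orientation: [3.141, 0.0, 1.971]
ft_force: [0.4, 0.4, 2.6]
opening: 0.487
finger_force: 21.2
[606.28959182  -2.19984778  69.23620203] [1.79994406e+02 6.70027620e-03 1.12907509e+02] [0.41390211 0.35820767 2.56438766] [ 0.09357609 -0.21321009 -0.00981005]
```

```bash
python3 -m crank '[255,0,0,-0.003,0,0,-0.2, 255,0,0,-0.003,0,0,-0.2, 255,0,0,0,0,0,0]';python3 -c "
from h import *
s=state();print(s['position'],np.degrees(s['orientation']),s['ft_force'],s['moment'])"
```

```text
time: 16.5
position: [606.3, -2.2, 69.1]
orientation: [3.142, 0.0, 1.931]
ft_force: [1.2, 0.5, 3.2]
opening: 0.487
finger_force: 21.3
[606.27936546  -2.20226471  69.08883822] [1.79996491e+02 8.01301429e-03 1.10616781e+02] [1.2394566  0.50728364 3.16555363] [ 0.18789103 -0.22732225 -0.01348509]
```

```bash
python3 -m crank '[255,0,0,-0.003,0,0,-0.2, 255,0,0,-0.003,0,0,-0.2, 255,0,0,0,0,0,0]';python3 -c "
from h import *
s=state();print(s['position'],np.degrees(s['orientation']),s['ft_force'],s['moment'])"
```

```text
time: 16.8
position: [606.3, -2.2, 69.1]
orientation: [3.141, 0.0, 1.891]
ft_force: [1.6, 0.9, 5.2]
opening: 0.487
finger_force: 21.5
[606.34550544  -2.1648275   69.06555585] [1.79985184e+02 9.03013167e-03 1.08317999e+02] [1.61926192 0.8813338  5.22535785] [ 0.19717782 -0.14534168  0.00659863]
```

```bash
python3 -m crank '[255,0,0,-0.003,0,0,-0.2, 255,0,0,-0.003,0,0,-0.2, 255,0,0,0,0,0,0]';python3 -c "
from h import *
s=state();print(s['position'],np.degrees(s['orientation']),s['ft_force'],s['moment'])"
```

```text
time: 17.1
position: [606.4, -2.2, 69.1]
orientation: [3.141, 0.0, 1.85]
ft_force: [0.3, 0.8, 7.5]
opening: 0.485
finger_force: 21.7
[606.4444326   -2.19622657  69.05988397] [1.79973072e+02 1.57469725e-02 1.06023030e+02] [0.29375682 0.81434505 7.50809456] [ 0.13630632 -0.01793238 -0.02652178]
```

```bash
python3 -m crank '[255,0,0,0,0,0,-0.15, 255,0,0,0,0,0,-0.15, 255,0,0,0,0,0,0]';python3 -c "
from h import *
s=state();print(s['position'],np.degrees(s['orientation']),s['ft_force'],s['moment'])"
```

```text
time: 17.4
position: [606.4, -2.3, 69.0]
orientation: [3.141, 0.0, 1.821]
ft_force: [-0.4, 0.3, 8.3]
opening: 0.488
finger_force: 21.6
[606.43642599  -2.26405491  69.03035306] [1.79974983e+02 1.47821153e-02 1.04308316e+02] [-0.38411471  0.28158298  8.31412761] [ 0.12426537 -0.10502614  0.02370827]
```

```bash
python3 -m crank '[255,0,0,0,0,0,-0.15, 255,0,0,0,0,0,-0.15, 255,0,0,0,0,0,0]';python3 -c "
from h import *
s=state();print(s['position'],np.degrees(s['orientation']),s['ft_force'],s['moment'])"
```

```text
time: 17.7
position: [606.5, -2.3, 69.1]
orientation: [3.141, 0.0, 1.79]
ft_force: [1.2, 1.0, 7.7]
opening: 0.49
finger_force: 21.6
[606.47426965  -2.2990611   69.05432028] [1.79969777e+02 1.72617034e-02 1.02587355e+02] [1.24155285 0.9535667  7.70586706] [ 0.03876643 -0.08537957  0.00111407]
```

```bash
python3 -m crank '[255,0,0,0,0,0,-0.15, 255,0,0,0,0,0,-0.15, 255,0,0,0,0,0,0]';python3 -c "
from h import *
s=state();print(s['position'],np.degrees(s['orientation']),s['ft_force'],s['moment'])"
```

```text
time: 18.0
position: [606.5, -2.3, 69.0]
orientation: [3.141, 0.0, 1.761]
ft_force: [0.7, 0.5, 7.3]
opening: 0.488
finger_force: 21.6
[606.4716426   -2.30450564  69.02674229] [1.79971515e+02 1.62105676e-02 1.00871685e+02] [0.73918796 0.54867348 7.29606483] [ 0.04885618 -0.10223698  0.028895  ]
```

```bash
python3 -m crank '[255,0,0,0,0,0,-0.15, 255,0,0,0,0,0,-0.15, 255,0,0,0,0,0,0]';python3 -c "
from h import *
s=state();print(s['position'],np.degrees(s['orientation']),s['ft_force'],s['moment'])"
```

```text
time: 18.3
position: [606.5, -2.3, 69.0]
orientation: [3.141, 0.0, 1.731]
ft_force: [1.4, -0.1, 6.5]
opening: 0.488
finger_force: 21.6
[606.46376941  -2.28322387  69.00965621] [1.79972708e+02 1.59571060e-02 9.91569153e+01] [ 1.43727971 -0.0572926   6.47644744] [ 0.04453297 -0.10652343  0.01544247]
```

```bash
python3 -m crank '[255,0,0,0,0,0,-0.15,  255,0,0,0,0,0,0]';python3 -c "
from h import *
s=state();print(s['position'],np.degrees(s['orientation']),s['ft_force'],s['moment'])"
```

```text
time: 18.5
position: [606.5, -2.3, 69.0]
orientation: [3.141, 0.0, 1.716]
ft_force: [-0.1, -0.7, 8.1]
opening: 0.489
finger_force: 21.6
[606.50099516  -2.32128286  69.04245711] [1.79966795e+02 1.50048424e-02 9.82932663e+01] [-0.13143461 -0.7197692   8.05133765] [ 0.02981584 -0.14278714  0.0641645 ]
```

```bash
python3 -m crank '[255,0,0,0,0,0,-0.1,  255,0,0,0,0,0,0]';python3 -c "
from h import *
s=state();print(s['position'],np.degrees(s['orientation']),s['ft_force'],s['moment'])"
```

```text
time: 18.7
position: [606.5, -2.3, 69.0]
orientation: [3.141, 0.0, 1.706]
ft_force: [1.7, 0.5, 8.0]
opening: 0.484
finger_force: 21.6
[606.49651981  -2.32033457  69.03852224] [1.79969179e+02 1.43728881e-02 9.77304522e+01] [1.73801878 0.47334165 7.95298352] [ 0.01084349 -0.11748598  0.00846266]
```

```bash
python3 -m crank '[255,0,0,0,0,0,-0.1,  255,0,0,0,0,0,0]';python3 -c "
from h import *
s=state();print(s['position'],np.degrees(s['orientation']),s['ft_force'],s['moment'])"
```

```text
time: 18.9
position: [606.5, -2.3, 69.0]
orientation: [3.141, 0.0, 1.696]
ft_force: [1.2, 0.7, 7.0]
opening: 0.489
finger_force: 21.6
[606.50115794  -2.30619869  69.03914413] [1.79966380e+02 1.30186409e-02 9.71607135e+01] [1.159312   0.66314892 6.97572517] [ 0.01687521 -0.14022818  0.01853731]
```

```bash
python3 -m crank '[255,0,0,0,0,0,-0.1,  255,0,0,0,0,0,0]';python3 -c "
from h import *
s=state();print(s['position'],np.degrees(s['orientation']),s['ft_force'],s['moment'])"
```

```text
time: 19.1
position: [606.5, -2.3, 69.0]
orientation: [3.141, 0.0, 1.686]
ft_force: [0.3, 0.1, 7.7]
opening: 0.492
finger_force: 21.6
[606.48483448  -2.31738387  69.02811524] [1.79969175e+02 1.30989625e-02 9.65858319e+01] [0.28129787 0.07694501 7.74261815] [ 0.03305182 -0.1191561  -0.00059262]
```

```bash
python3 -m crank '[255,0,0,0,0,0,-0.1, 255,0,0,0,0,0,-0.1, 255,0,0,0,0,0,0]';python3 -c "
from h import *
s=state();print(s['position'],np.degrees(s['orientation']),s['ft_force'],s['moment'])"
```

```text
time: 19.4
position: [606.5, -2.4, 69.1]
orientation: [3.141, 0.0, 1.666]
ft_force: [1.7, -0.2, 6.9]
opening: 0.491
finger_force: 21.6
[606.49707332  -2.36483685  69.05482301] [1.79965766e+02 1.51818616e-02 9.54345066e+01] [ 1.66231351 -0.19072258  6.94948856] [ 0.0027287  -0.18678383  0.09089936]
```

```bash
python3 -m crank '[255,0,0,0,0,0,-0.1,  255,0,0,0,0,0,0]';python3 -c "
from h import *
s=state();print(s['position'],np.degrees(s['orientation']),s['ft_force'],s['moment'])"
```

```text
time: 19.6
position: [606.5, -2.3, 69.0]
orientation: [3.141, 0.0, 1.656]
ft_force: [0.5, 0.2, 7.5]
opening: 0.49
finger_force: 21.6
[606.49125211  -2.32687502  69.0234567 ] [1.79967539e+02 1.15606446e-02 9.48630543e+01] [0.54133716 0.23809013 7.45222781] [-0.04180149 -0.13116181  0.04681107]
```

```bash
python3 -m crank '[255,0,0,0,0,0,-0.1,  255,0,0,0,0,0,0]';python3 -c "
from h import *
s=state();print(s['position'],np.degrees(s['orientation']),s['ft_force'],s['moment'])"
```

```text
time: 19.8
position: [606.5, -2.4, 69.0]
orientation: [3.141, 0.0, 1.646]
ft_force: [-0.0, -0.1, 7.2]
opening: 0.488
finger_force: 21.6
[606.47805825  -2.35295572  69.0327443 ] [1.79968005e+02 1.41297739e-02 9.42920946e+01] [-0.00945925 -0.06331469  7.23476398] [-0.00826266 -0.12511751  0.04748476]
```

```bash
python3 -m crank '[255,0,0,0,0,0,0.3, 255,0,0,0,0,0,0.5, 255,0,0,0,0,0,0.6, 255,0,0,0.014,0,0,1, 255,0,0,0.014,0,0,1, 255,0,0,0.014,0,0,1, 255,0,0,0,0,0,0]';python3 -c "
from h import *
s=state();print(s['position'],np.degrees(s['orientation']),s['ft_force'],s['moment'])"
```

```text
time: 20.5
position: [606.0, -2.6, 69.6]
orientation: [-3.141, -0.0, 2.088]
ft_force: [0.1, 0.0, 1.8]
opening: 0.49
finger_force: 21.2
[605.98921948  -2.58353672  69.56086538] [-1.79968786e+02 -1.73128025e-02  1.19618275e+02] [0.08745315 0.01741631 1.79866567] [-0.08757301 -0.02616957 -0.03985227]
```

```bash
python3 -m crank '[255,0,0,0.014,0,0,1, 255,0,0,0.014,0,0,1, 255,0,0,0.014,0,0,1, 255,0,0,0.014,0,0,1, 255,0,0,0,0,0,0]';python3 -c "
from h import *
s=state();print(s['position'],np.degrees(s['orientation']),s['ft_force'],s['moment'])"
```

```text
time: 21.0
position: [606.0, -2.5, 71.0]
orientation: [-3.141, -0.0, 2.485]
ft_force: [-0.1, -0.2, 1.9]
opening: 0.489
finger_force: 21.2
[606.04443621  -2.52885735  70.96104158] [-1.79980602e+02 -2.35734171e-02  1.42389070e+02] [-0.10351907 -0.20453807  1.90136018] [-0.14627982 -0.08288012 -0.01978379]
```

```bash
python3 -m crank '[255,0,0,0.018,0,0,1, 255,0,0,0.018,0,0,1, 255,0,0,0.018,0,0,1, 255,0,0,0.018,0,0,1, 255,0,0,0.018,0,0,1, 255,0,0,0.01,0,0,0.4, 255,0,0,0,0,0,0]';python3 -c "
from h import *
s=state();print(s['position'],np.degrees(s['orientation']),s['ft_force'],s['moment'])"
```

```text
time: 21.7
position: [606.0, -2.3, 73.3]
orientation: [-3.142, -0.001, 3.023]
ft_force: [-0.6, -1.0, 0.0]
opening: 0.49
finger_force: 21.0
[605.95131159  -2.33000831  73.34885894] [-1.79995174e+02 -4.25402844e-02  1.73181818e+02] [-0.57531374 -0.96535133  0.00485881] [-0.07201277  0.01717259  0.0160409 ]
```

```bash
python3 -m crank '[255,0,0,0.02,0,0,0, 255,0,0,0.02,0,0,0, 255,0,0,0,0,0,0]'
```

```text
time: 22.0
position: [606.1, -2.2, 74.7]
orientation: [-3.141, -0.0, 3.025]
ft_force: [-1.0, -1.2, -0.9]
opening: 0.488
finger_force: 20.9
```

```bash
python3 -m crank '[255,0,0,0.1,0,0,0, 255,0,0,0.2,0,0,0, 255,0,0,0.3,0,0,0, 255,0,0,0.4,0,0,0, 255,0,0,0.4,0,0,0, 255,0,0,0.1,0,0,0, 255,0,0,0,0,0,0]'; python3 -m crank '[255,-0.2,0.5,0,0,0,0, 255,-0.4,1,0,0,0,0, 255,-0.4,1,0,0,0,0, 255,-0.4,1,0,0,0,0, 255,-0.4,1,0,0,0,0, 255,-0.4,1,0,0,0,0, 255,-0.4,1,0,0,0,0, 255,-0.4,1,0,0,0,0, 255,-0.4,1,0,0,0,0, 255,-0.4,1,0,0,0,0, 255,-0.4,0.8,0,0,0,0, 255,0,0.3,0,0,0,0]';python3 -m crank '[255,0,0,0,0,0,0]';python3 -c "
from h import *
s=state();print(s['position'],np.degrees(s['orientation']),s['ft_force'],s['qpos'].round(2))"
```

```text
time: 22.7
position: [606.5, -2.4, 112.8]
orientation: [-3.141, 0.001, 3.027]
ft_force: [0.3, -0.6, 0.0]
opening: 0.487
finger_force: 20.9
time: 23.9
position: [499.0, 265.7, 112.1]
orientation: [3.141, -0.001, 3.031]
ft_force: [0.1, -0.2, -0.6]
opening: 0.485
finger_force: 20.9
time: 24.0
position: [500.6, 264.1, 112.0]
orientation: [3.141, -0.0, 3.029]
ft_force: [0.1, -1.0, -1.0]
opening: 0.489
finger_force: 20.9
[500.57254513 264.05961288 111.98562403] [ 1.79984356e+02 -2.35673819e-02  1.73536360e+02] [ 0.08301405 -0.99512457 -1.04851482] [-0.02  0.75 -0.83  1.84  0.71  0.88  0.26]
```

```bash
python3 -m crank '[255,-0.04,0,-0.4,0,0,0, 255,0,0,-0.6,0,0,0, 255,0,0,-0.6,0,0,0, 255,0,0,-0.6,0,0,0, 255,0,0,-0.5,0,0,0, 255,0,0,-0.3,0,0,0, 255,0,0,-0.2,0,0,0, 255,0,0,-0.08,0,0,0, 255,0,0,0,0,0,0, 255,0,0,0,0,0,0]'
```

```text
time: 25.0
position: [500.4, 262.9, 30.6]
orientation: [3.141, 0.001, 3.027]
ft_force: [0.5, -0.2, -0.4]
opening: 0.487
finger_force: 20.9
```

```bash
python3 -m crank '[255,0,0.02,-0.05,0,0,0, 255,0,0,-0.03,0,0,0, 255,0,0,-0.015,0,0,0, 255,0,0,0,0,0,0]'
```

```text
time: 25.4
position: [500.2, 263.3, 27.8]
orientation: [-3.142, 0.0, 3.027]
ft_force: [-0.5, -0.3, -1.2]
opening: 0.489
finger_force: 20.9
```

```bash
python3 -m crank '[255,0,0,-0.015,0,0,0, 255,0,0,-0.01,0,0,0, 255,0,0,0,0,0,0]'
```

```text
time: 25.7
position: [500.3, 263.3, 27.6]
orientation: [-3.141, 0.0, 3.027]
ft_force: [-2.0, -1.8, 9.7]
opening: 0.486
finger_force: 21.8
```

```bash
python3 -m crank '[60,0,0,0,0,0,0, 60,0,0,0,0,0,0, 60,0,0,0,0,0,0, 60,0,0,0,0,0,0, 60,0,0,0.2,0,0,0, 60,0,0,0.5,0,0,0, 60,0,0,1,0,0,0, 60,0,0,1,0,0,0, 60,0,0,1,0,0,0, 60,0,0,1,0,0,0]'; python3 -m crank '[60,0,-1,0.5,0,0,0, 60,0,-1,0.5,0,0,0, 60,0,-1,0.3,0,0,0, 60,0,-1,0,0,0,0, 60,0,-1,0,0,0,0, 60,0,-1,0,0,0,0, 60,0,-1,0,0,0,0, 60,0,-1,0,0,0,0, 60,0,0,0,0,0,0, 60,0,0,0,0,0,0]'; python3 - <<'E'
from h import *
np.set_printoptions(precision=1,suppress=True)
for n in("side","top"):
    p,d=optics.snapshot(n);cv2.imwrite(f"pics/f_{n}.png",p[:,:,::-1])
    u0,v0,u1,v1=(110,290,225,410) if n=="top" else (220,330,345,445)
    m=np.zeros(d.shape,bool);m[v0:v1,u0:u1]=1;P=cloud(n,m,d);T=P[(P[:,2]>34)&(P[:,2]<46)];print(n,len(T),(T.min(0)+T.max(0))/2,np.ptp(T,0),T.mean(0))
E
```

```text
time: 26.7
position: [500.1, 263.4, 146.7]
orientation: [3.141, 0.0, 3.027]
ft_force: [-0.4, 0.2, -0.2]
opening: 0.765
finger_force: 0.0
time: 27.7
position: [500.3, 63.2, 178.0]
orientation: [3.142, 0.001, 3.026]
ft_force: [-0.7, 1.1, -0.1]
opening: 0.763
finger_force: 0.0
side 489 [502.2 265.2  39. ] [43.  43.   9.5] [501.3 265.8  39.8]
top 620 [500.  262.1  39.3] [42.6 43.2 10.5] [499.6 261.8  39.5]
```

View pics/f_side.png

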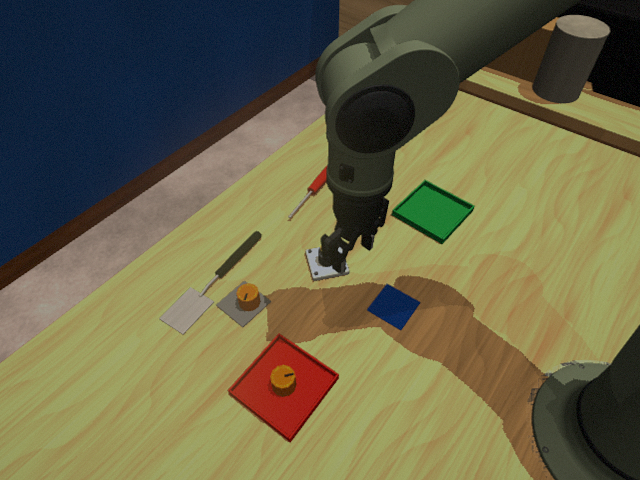

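The side view shows the cap upright at (283,380) in the middle of the red tray. The blue mat is empty, the other cap is still on its grey mat, and the gripper is clear of everything.

```bash
python3 -c "
from cell import robot
print(robot.hand_in())"
```

```text
the job is handed in; nothing more can be done
None
```

The cap from the blue mat stopped dead about 3.5 mm above the gauge's shoulder, so it is the faulty one; I unscrewed it, stood it upright within about 2 mm of the middle of the red tray, and handed the job in after about 28 s on the robot's clock.

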